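Empty the vial tray kept behind the bottle

ROBOT

A 7-joint arm with a two-finger parallel gripper is mounted at the origin on the work surface. World frame = base frame: x ahead of the robot, y to its left, z up, the work surface at z = 0. Lengths are in m, angles in rad, forces in N, time in s.
With the tool pointing down it reaches from about 0.425 to 0.925 m from the base axis. Payload 6.8 kg.
Tool frame: the origin (TCP) lies midway between the tips of the shut fingers; the grasp point (between the pads) lies 19 mm behind it; z points along the fingers, y is the line along which they close (so a half turn about z gives the same grasp; the last joint's range is limited). The gripper opens to 85 mm and grips with 20 to 120 N. Pads are 22 mm wide; open, the fingers measure 114 mm over their backs; the gripper's body (76 mm by 85 mm) begins 54 mm behind the grasp point. The pads swing forward as they close: fully open they stand 13 mm farther back than shut.
Start: joints at [-0.108, 0.477, 0.022, 1.555, -0.011, 1.109, -0.083], TCP at [0.675, 0, 0.231] pointing down, gripper open.
Joint ranges: [-2.96, 2.96], [-0.34, 2.1], [-1.41, 1.46], [0.24, 2.44], [-1.37, 4.51], [0.17, 1.92], [-2.96, 2.96]. Speed limits (rad/s): [2.39, 2.39, 3.14, 3.14, 3.14, 3.14, 3.14].

INTERFACE

Orientations are given as a unit quaternion [w, x, y, z].
In Python, from station import bot, imaging gives the robot as it stands.
- The arm moves only by the tool move_arm, never from a script. Its argument "commands" is a list that holds one entry, the list of rows, each a list of 7 numbers: the shift along the tool's x, y, z in m, then the turn, a rotation vector about the tool's x, y, z in degrees, then the finger opening in m, from 0 to 0.0854. In form: [[[x, y, z, rx, ry, rz, grip], ...]]. A call has 1 to 20 rows; each row shifts and turns the commanded pose from where the row before left it, along the tool's axes as they then stand; what a row does not reach is not made up. A row lasts 1/8 s, in which the tool goes at most 62.5 mm and 10.7 degrees, less where a joint would pass 70% of its speed; a pose out of reach is approached as far as the arm can. A call is refused whole if a number of a shift passes 0.0625 or a number of a turn 10.7, either way. A call with a gripper value outside its range is refused whole. The fingers move at their own pace and stop on an object; "squeeze" is the grip in N (left out, the last holds). Time passes only in rows, so rows that do not move let the fingers close. It gives the time, the measured TCP pose, the force, the opening and the grip force at its end, in the units of the state.
- bot.get_obs(): the state, without advancing time (a new reading comes with each control period).
- imaging.read_camera(name): name is "scene" or "side" or "wrist"; returns the picture (384x512x3 uint8, red, green, blue); there is no depth.
- imaging.calibration(name): a dict with "intrinsics" (3x3 intrinsics, pixels), "extrinsics" (4x4, takes a point from camera to world coordinates); the wrist camera has in their place "mount" (4x4, takes a point from camera to tool coordinates, whose origin is the TCP and whose axes are the flange's). Camera axes: x right, y down, z forward; pixel columns grow to the right and rows downward; lengths in m; the calibration is good to about 2 mm. A picture is of the moment at which its call begins: read the wrist's pose just before it. calibration takes no time and is no camera call.
- bot.hand_in(): hands the job in; it is judged then, once.
The state is a dict: "t": time; "q": joint angles; "joint_vel": joint speeds; "joint_torque": joint torques, N m; "eef_pos": TCP position; "tool_rot": TCP orientation; "contact_force": force on the tool from outside, world axes, zero at the start; "torque": the same for the moment, N m; "gripper_width": opening from 0.0 (shut) to 1.0 (fully open); "grasp_force": force on a finger pad.
Only numpy, scipy, OpenCV 4.12 (cv2) and the standard library are available. Lean on these libraries where they do the work, as an engineer would, in place of code of your own. Each camera call takes 0.05 s, during which the arm holds its last target. There are 200 camera calls.

TASK

A tray of three used vials is kept under the low wire rack, behind a white bottle: stand the bottle on the round black rubber mat, then draw the tray by its handle right out from under the rack and let go of it on the bench. Take the tray again by the middle of its handle, hook its turned-down lip over the rim of the grey tub and tip it up about that rim until all three vials have rolled into the tub. Finally stand the empty tray level on the bench, clear of the rack; keep the bottle upright throughout and leave the test-tube rack, the seedling pot and the beaker where they are.

Things in the scene. Friction and masses are not known exactly. Their poses are not given: they have to be found in the camera images.
- bottle: White closed bottle, 150 mm tall, body diameter 60 mm up to 100 mm, then a shoulder to a 28 mm neck; cap of diameter 34 mm from 124 to 150 mm. About 0.3 kg. Origin at the centre of its underside, z up. It stands on the bench in front of the open side of the rack, in the tray's way.
- mat: Round flat black rubber mat, diameter 100 mm, 5 mm thick, fixed to the bench. Origin at the centre of its underside.
- rack: Low fixed rack of thin dark wire: see-through roof of 6 mm wires, underside 95 mm, top 101 mm over the bench, on four 8 mm corner legs. Origin on the bench; x is across (legs at x = -85 and +85 mm); the way in is its -y side, where the roof's front edge is at y = -89 mm; the back edge is at y = +60 mm. No side walls.
- tray: Aluminium tray 200 mm long, 100 mm wide (y), 0.35 kg, on the bench under the rack, lip end (+x) sticking out of its open side. Origin on its underside, x along it to the lip, z up. Floor 4 mm thick, x = -57 to 65 mm; walls 28 mm high. Floor ramps up at 30 degrees, x = 65 to 104 mm, to the hooked lip (see tray_lip). Rearmost x = -75 mm. Balances at x = 13 mm.
- tray_grip (a point): Middle of the tray's handle, at its balance point, tray coordinates (13, 0, 68) mm. The handle is one black bar along tray x above mid-width: 14 mm wide (y), z = 58 to 78 mm, x = -75 to 95 mm, carried only by a post at its rear end (x = -75 to -57 mm); it passes 32 mm over the vials. At first this point is under the rack's roof.
- tray_pull (a point): Near the free front end of the handle bar, tray coordinates (80, 0, 68) mm; at first it sticks out from under the rack (the roof covers the bar back from about x = 20 to 50 mm).
- tray_lip (a point): The pivot of the tray's hook: on the underside of its level lip, mid-width, tray coordinates (111, 0, 24) mm. The lip (4 mm thick) is level from x = 103 to 122 mm, then a flange 3 mm thick turns down to z = 17 mm, leaving a gap about 20 mm wide between ramp and flange for the tub's rim.
- tray_rear (a point): Rearmost point of the tray, underside, tray coordinates (-75, 0, 0) mm.
- vial1: Capped amber vial, 75 mm long, diameter 22 mm, 30 g, lying across the tray floor and free to roll. Origin at its centre, y along its length.
- vial2: As vial1.
- vial3: As vial1.
- tub: Grey open rectangular tub, fixed, 200 mm (x) by 150 mm (y) outside, 70 mm high, walls 6 mm thick. Origin at the centre of its underside, z up. Its +y long wall faces the rack. To begin with it is empty.
- tube_rack: Bystander: loose white test-tube rack with five tubes, 70 by 160 mm, 102 mm tall. Origin under its centre.
- pot: Bystander: loose terracotta pot with a seedling, diameter 76 mm, 70 mm tall (140 mm with the plant). Origin under its centre.
- beaker: Bystander: loose glass beaker, diameter 70 mm, 90 mm tall. Origin under its centre.
There are look-alikes about, which are no part of the job. Leave any blue or yellow look-alike of the bottle alone. Leave any blue look-alike of the vial2 alone.

How it is judged:
On the way, in this order (a step that is already met when the one before it is completed fails the run):
1. the bottle stands upright on the black rubber mat, let go (horizontal distance between bottle and mat below 0.03 m and angle between bottle's own z axis and vertical below 0.12 rad and height (world z) of bottle between 0.002 and 0.012 m and linear speed of bottle below 0.02 m/s and contact force between the fingers and bottle below 0.1 N), for 0.2 s.
2. the tray, with its vials, is fully out from under the rack, level on the bench and let go (y of tray_rear in the frame of rack below -0.085 m and height (world z) of tray between -0.005 and 0.005 m and angle between tray's own z axis and vertical below 0.06 rad and linear speed of tray below 0.02 m/s and contact force between the fingers and tray below 0.1 N and x of vial1 in the frame of tray between -0.06 and 0.11 m and y of vial1 in the frame of tray between -0.05 and 0.05 m and z of each of vial1, vial2, vial3 in the frame of tray below 0.05 m and x of vial2 in the frame of tray between -0.06 and 0.11 m and y of vial2 in the frame of tray between -0.05 and 0.05 m and x of vial3 in the frame of tray between -0.06 and 0.11 m and y of vial3 in the frame of tray between -0.05 and 0.05 m), for 0.2 s.
3. the tray's lip is hooked on the tub's rim, still about level, the tray held near the middle of its handle (((y of tray_lip in the frame of tub between 0.05 and 0.094 m and x of tray_lip in the frame of tub between -0.1 and 0.1 m) or (y of tray_lip in the frame of tub between -0.094 and -0.05 m and x of tray_lip in the frame of tub between -0.1 and 0.1 m) or (x of tray_lip in the frame of tub between 0.075 and 0.119 m and y of tray_lip in the frame of tub between -0.075 and 0.075 m) or (x of tray_lip in the frame of tub between -0.119 and -0.075 m and y of tray_lip in the frame of tub between -0.075 and 0.075 m)) and z of tray_lip in the frame of tub between 0.055 and 0.085 m and angle between tray's own z axis and vertical below 0.6 rad and contact force between tray and tub above 0.15 N and distance between the grasp point and tray_grip below 0.045 m), for 0.1 s.
4. the tray is tipped up steeply (over 40 degrees) with its lip at the rim (((y of tray_lip in the frame of tub between 0.05 and 0.094 m and x of tray_lip in the frame of tub between -0.1 and 0.1 m) or (y of tray_lip in the frame of tub between -0.094 and -0.05 m and x of tray_lip in the frame of tub between -0.1 and 0.1 m) or (x of tray_lip in the frame of tub between 0.075 and 0.119 m and y of tray_lip in the frame of tub between -0.075 and 0.075 m) or (x of tray_lip in the frame of tub between -0.119 and -0.075 m and y of tray_lip in the frame of tub between -0.075 and 0.075 m)) and z of tray_lip in the frame of tub between 0.045 and 0.1 m and angle between tray's own z axis and vertical above 0.7 rad), for 0.1 s.
At the end, for the whole second after the job is handed in: All three vials lie in the tub; the tray stands level on the bench (within 5 mm and 0.06 rad), fully out from under the rack, not leaning on the tub; the bottle stands upright with its centre within 30 mm of the mat's centre; all at rest and let go (x of vial1 in the frame of tub between -0.094 and 0.094 m and y of vial1 in the frame of tub between -0.069 and 0.069 m and height (world z) of each of vial1, vial2, vial3 below 0.062 m and x of vial2 in the frame of tub between -0.094 and 0.094 m and y of vial2 in the frame of tub between -0.069 and 0.069 m and x of vial3 in the frame of tub between -0.094 and 0.094 m and y of vial3 in the frame of tub between -0.069 and 0.069 m and y of tray_rear in the frame of rack below -0.085 m and height (world z) of tray between -0.005 and 0.005 m and angle between tray's own z axis and vertical below 0.06 rad and linear speed of each of tray, bottle below 0.02 m/s and horizontal distance between bottle and mat below 0.03 m and angle between bottle's own z axis and vertical below 0.12 rad and height (world z) of bottle between 0.002 and 0.012 m and contact force between tray and tub below 0.2 N); the robot touches nothing.
It fails at once if the bottle is knocked over (angle between bottle's own z axis and vertical above 0.6 rad).
It fails at once if the test-tube rack is moved more than 30 mm (distance of tube_rack from where it was at the start of the episode above 0.03 m).
It fails at once if the seedling pot is moved more than 30 mm (distance of pot from where it was at the start of the episode above 0.03 m).
It fails at once if the beaker is moved more than 30 mm (distance of beaker from where it was at the start of the episode above 0.03 m).
It also fails if it takes over 64 s, if anything falls off the work surface, if the arm or the gripper's body presses on something with over 40 N, if the wrist force passes 120 N, or if a joint passes its speed limit or range.

## Working session

There is one attempt and no reset: what is moved stays moved. The work goes in short steps, Python scripts to look and compute and a tool call to move; the robot and the scene stay as the last step left them, time stands still between calls to the robot, and variables do not carry over. Pictures are saved under pics/ and viewed, at most 10 in all, crops included, and the job is handed in when it is done.

Besides the shell and the picture viewer there is one more tool, called after "Call:" as name(argument=value, ...), one argument or row to a line, values as JSON. move_arm: Moves the arm, as the interface text tells. Its arguments: {"type":"object","properties":{"commands":{"type":"array","items":{"type":"array","items":{"type":"array","items":{"type":"number"}}}},"squeeze":{"type":"number"}},"required":["commands"]}

```bash
ls; mkdir -p pics; python3 - <<'E'
from station import bot, imaging
import cv2,numpy as np
o=bot.get_obs();print(o)
for n in("scene","side"):
    im=imaging.read_camera(n);cv2.imwrite(f"pics/{n}0.png",im[:,:,::-1])
    c=imaging.calibration(n);print(n,np.round(c["intrinsics"],1).tolist(),np.round(c["extrinsics"],4).tolist())
print(imaging.calibration("wrist"))
E
```

```text
pics
{'t': 0.0, 'q': array([-0.108069  ,  0.47781663,  0.02234187,  1.55646347, -0.011521  ,
        1.10929291, -0.08310938]), 'joint_vel': array([ 0.00186189, -0.00215257,  0.00037827,  0.00072063, -0.00076712,
       -0.00116423,  0.00037974]), 'joint_torque': array([-5.45967814e-04, -5.96443820e+01,  1.60769675e+00, -2.81194621e+01,
        1.24063640e-02,  9.39900521e-03,  2.20753498e-05]), 'eef_pos': array([ 6.74401540e-01, -3.16541718e-05,  2.30309591e-01]), 'tool_rot': array([-6.10840828e-04,  7.07117142e-01,  7.07095813e-01, -6.96207721e-04]), 'contact_force': array([-0.22356153,  0.65587595,  0.24534686]), 'torque': array([-0.01281415, -0.00280152,  0.02103933]), 'grasp_force': 0.0, 'gripper_width': 1.0005923188060764}
scene [[390.0, 0.0, 252.6], [0.0, 390.0, 194.3], [0.0, 0.0, 1.0]] [[0.4862, 0.6239, -0.6118, 1.2821], [0.8737, -0.337, 0.3508, -0.3245], [0.0127, -0.7051, -0.709, 0.9043], [0.0, 0.0, 0.0, 1.0]]
side [[406.7, 0.0, 253.6], [0.0, 406.7, 192.9], [0.0, 0.0, 1.0]] [[-0.9748, -0.093, 0.2028, 0.3336], [-0.2216, 0.508, -0.8324, 0.9189], [-0.0256, -0.8563, -0.5158, 0.6043], [0.0, 0.0, 0.0, 1.0]]
{'intrinsics': array([[285.05864234,   0.        , 254.2058397 ],
       [  0.        , 285.05864234, 190.22567584],
       [  0.        ,   0.        ,   1.        ]]), 'mount': array([[-1.09049672e-03, -9.46052576e-01, -3.24011318e-01,
         8.36803610e-02],
       [ 9.99999217e-01, -8.32733769e-04, -9.34183240e-04,
        -1.55075409e-04],
       [ 6.13971294e-04, -3.24012083e-01,  9.46052743e-01,
        -1.42246568e-01],
       [ 0.00000000e+00,  0.00000000e+00,  0.00000000e+00,
         1.00000000e+00]])}
```

```bash
python3 -c "
import cv2,numpy as np
a=cv2.imread('pics/scene0.png');b=cv2.imread('pics/side0.png')
cv2.imwrite('pics/s1.png',cv2.resize(a,(800,600)));cv2.imwrite('pics/s2.png',cv2.resize(b,(800,600)))"
```

```text
(no output)
```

View pics/s1.png

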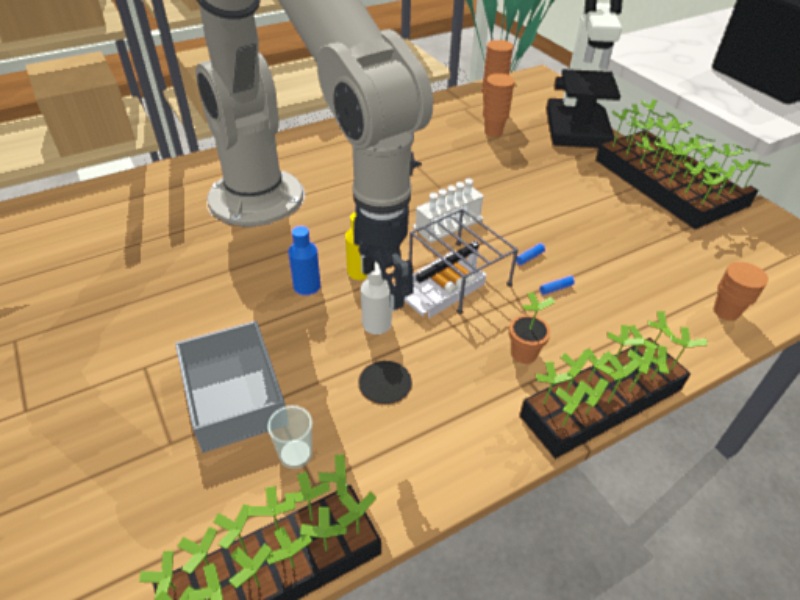

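View pics/s2.png

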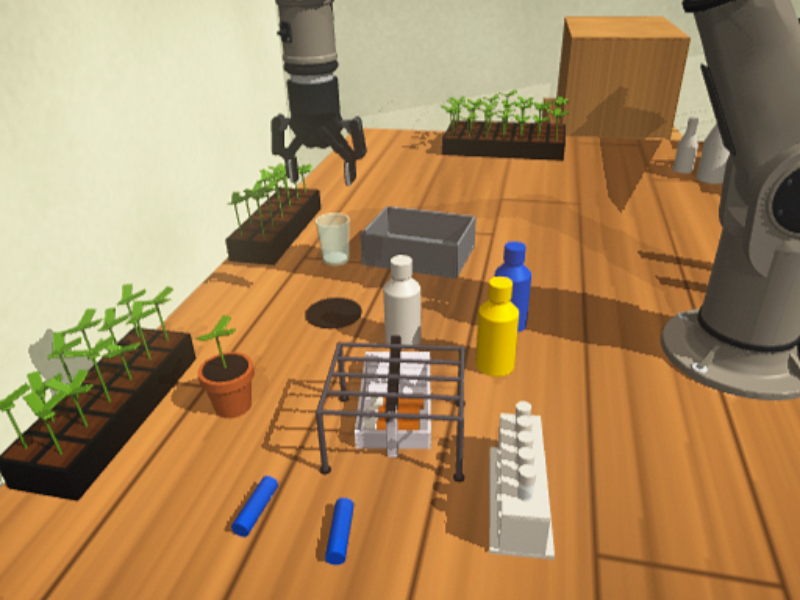

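The scene view shows the bottle at (376,305), the mat at (385,382), the tub at (230,385), the beaker at (290,435) and the rack around (462,250), on the 800-wide image. The side view shows the rack's roof corners at (337,346), (464,347), (321,413) and (463,414), with the tray handle running from (396,338) to (392,450).

```bash
cat > h.py <<'E'
import numpy as np,cv2
from station import bot, imaging
from scipy.spatial.transform import Rotation as R
CAL={n:imaging.calibration(n) for n in("scene","side","wrist")}
def tool():
    o=bot.get_obs();q=o["tool_rot"];T=np.eye(4);T[:3,:3]=R.from_quat([q[1],q[2],q[3],q[0]]).as_matrix();T[:3,3]=o["eef_pos"];return T
def cam(n,T=None):
    return CAL[n]["extrinsics"] if n!="wrist" else T@CAL[n]["mount"]
def ray(n,uv,T=None):
    E=cam(n,T);d=E[:3,:3]@np.linalg.solve(CAL[n]["intrinsics"],[uv[0],uv[1],1]);return E[:3,3],d
def onz(n,uv,z,T=None):
    p,d=ray(n,uv,T);return p+d*(z-p[2])/d[2]
def tri(u1,u2,n1="scene",n2="side"):
    p,d=ray(n1,u1);q,e=ray(n2,u2);s=np.linalg.lstsq(np.c_[d,-e],q-p,rcond=None)[0]
    a,b=p+d*s[0],q+e*s[1];return (a+b)/2,np.linalg.norm(a-b)
def proj(n,X,T=None):
    E=cam(n,T);c=E[:3,:3].T@(np.asarray(X)-E[:3,3]);k=CAL[n]["intrinsics"]@c;return k[:2]/k[2]
def blobs(im,lo,hi,amin=30):
    m=cv2.inRange(cv2.cvtColor(im,cv2.COLOR_RGB2HSV),lo,hi);_,_,s,c=cv2.connectedComponentsWithStats(m)
    return [(s[i].tolist(),np.round(c[i],1).tolist()) for i in range(1,len(s)) if s[i][4]>=amin]
E
python3 - <<'E'
from h import *
np.set_printoptions(precision=3,suppress=True)
k=1/1.5625;S=lambda *a:np.array(a)*k
print("cap tri",tri(S(376,272),S(401,259)),onz("scene",S(376,270),.15),onz("side",S(401,261),.15))
print("mat",onz("scene",S(385,382),.005),onz("side",S(333,313),.005))
for p in [(337,346),(464,347),(321,413),(463,414)]:print("rack side",onz("side",S(*p),.101))
for p in [(411,237),(462,212),(516,248),(461,265)]:print("rack scene",onz("scene",S(*p),.101))
print("bar side",[onz("side",S(*p),.078) for p in[(396,338),(392,445)]])
print("bar scene",[onz("scene",S(*p),.078) for p in[(417,275),(478,246)]])
for p in [(177,343),(256,324),(282,403),(201,440)]:print("tub scene",onz("scene",S(*p),.07))
for p in [(377,207),(475,216),(461,250),(362,239)]:print("tub side",onz("side",S(*p),.07))
print("beaker",onz("side",S(334,225),.09),onz("scene",S(290,420),.09),"blue",onz("side",S(515,250),.15),"yel",onz("side",S(499,286),.15),onz("scene",S(362,215),.15))
print("pot",onz("side",S(225,370),.07),"tr",onz("side",S(524,410),.1), onz("side",S(526,470),.1))
for n in("scene","side"):
    im=cv2.imread(f"pics/{n}0.png")[:,:,::-1]; print(n,"white",blobs(im,(0,0,170),(180,40,255),150)," dark",blobs(im,(0,0,0),(180,120,45),200))
E
```

```text
cap tri (array([0.536, 0.059, 0.147]), np.float64(0.006986008735798707)) [0.539 0.061 0.15 ] [0.532 0.066 0.15 ]
mat [0.676 0.005 0.005] [0.671 0.011 0.005]
rack side [0.586 0.238 0.101]
rack side [0.414 0.208 0.101]
rack side [0.563 0.375 0.101]
rack side [0.397 0.344 0.101]
rack scene [0.434 0.198 0.101]
rack scene [0.412 0.34  0.101]
rack scene [0.567 0.37  0.101]
rack scene [0.557 0.241 0.101]
bar side [array([0.518, 0.171, 0.078]), array([0.473, 0.387, 0.078])]
bar scene [array([0.52 , 0.163, 0.078]), array([0.503, 0.323, 0.078])]
tub scene [ 0.463 -0.306  0.07 ]
tub scene [ 0.487 -0.165  0.07 ]
tub scene [ 0.677 -0.189  0.07 ]
tub scene [ 0.682 -0.327  0.07 ]
tub side [ 0.673 -0.323  0.07 ]
tub side [ 0.459 -0.309  0.07 ]
tub side [ 0.466 -0.147  0.07 ]
tub side [ 0.662 -0.162  0.07 ]
beaker [ 0.721 -0.174  0.09 ] [ 0.728 -0.193  0.09 ] blue [ 0.362 -0.002  0.15 ] yel [0.377 0.117 0.15 ] [0.377 0.114 0.15 ]
pot [0.738 0.281 0.07 ] tr [0.327 0.322 0.1  ] [0.319 0.418 0.1  ]
scene white [([210, 0, 52, 56, 1063], [233.0, 30.6]), ([344, 0, 168, 97, 7814], [429.3, 40.9]), ([243, 19,
[... 493 characters left out ...]
 219, 63, 55, 1161], [144.5, 253.9]), ([171, 260, 29, 38, 414], [187.7, 282.3])]  dark [([457, 0, 55, 66, 2787], [488.6, 30.1]), ([351, 45, 134, 101, 2421], [398.9, 94.5]), ([334, 240, 107, 53, 948], [379.7, 268.8]), ([173, 329, 71, 55, 734], [212.2, 363.5])]
side white [([0, 0, 184, 255, 25325], [87.4, 105.8]), ([204, 145, 18, 23, 183], [212.4, 157.5]), ([248, 163, 21, 57, 600], [260.4, 189.8]), ([7, 254, 17, 22, 157], [14.5, 264.8]), ([318, 257, 37, 99, 1426], [338.0, 303.9])]  dark [([449, 42, 22, 58, 302], [459.6, 70.5]), ([302, 79, 59, 23, 449], [335.9, 94.7]), ([494, 108, 18, 41, 507], [504.3, 129.8]), ([447, 197, 65, 31, 244], [474.5, 217.1]), ([0, 233, 110, 87, 2758], [54.4, 284.3])]
```

Call:
move_arm(
  commands=[
    [[0.0,-0.028,0,0,0,0,0.085],[0.012,-0.028,0,0,0,0,0.085],[0.012,-0.028,0,0,0,0,0.085],[0.012,-0.028,0,0,0,0,0.085],[0.012,-0.028,0,0,0,0,0.085],[0,0,0,0,0,0,0.085],[0,0,0,0,0,0,0.085]],
  ],
  squeeze=40,
)

```text
t: 0.98
eef_pos: [0.5355, 0.0477, 0.2313]
tool_rot: [0.0, 0.707, 0.707, 0.0]
contact_force: [-0.2, 0.2, -0.1]
gripper_width: 0.996
grasp_force: 0.0
```

```bash
python3 - <<'E'
from h import *
np.set_printoptions(precision=3,suppress=True)
T=tool();im=imaging.read_camera("wrist");print(T);np.save("T1.npy",T)
cv2.imwrite("pics/w1.png",cv2.resize(im[:,:,::-1],(800,600)));cv2.imwrite("pics/w1r.png",im[:,:,::-1])
im=imaging.read_camera("scene");cv2.imwrite("pics/sc1r.png",im[:,:,::-1])
E
```

```text
[[ 0.     1.     0.     0.535]
 [ 1.    -0.    -0.     0.048]
 [-0.     0.    -1.     0.231]
 [ 0.     0.     0.     1.   ]]
```

View pics/w1.png

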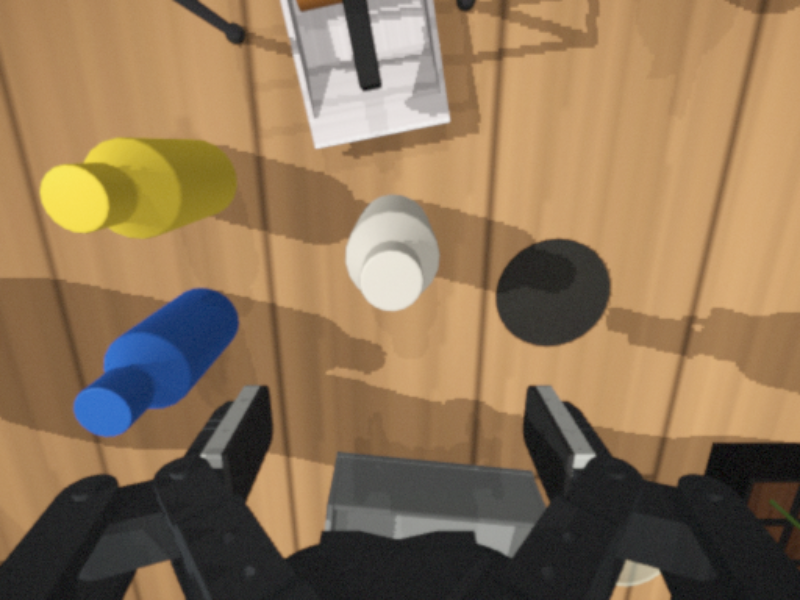

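The wrist view shows the bottle cap at (391,278), the mat at (554,292), the end of the tray bar at (371,85), the lip corners at (316,147) and (449,122), and the tub's near rim from (338,455) to (535,473).

```bash
python3 - <<'E'
from h import *
np.set_printoptions(precision=3,suppress=True)
T=np.load("T1.npy");k=1/1.5625;W=lambda u,v,z:onz("wrist",(u*k,v*k),z,T)
print("cap",W(391,278,.15),"mat",W(554,292,.005));print("bar end",W(371,87,.078),"bar back",W(357,0,.078))
print("lip",W(316,147,.026),W(449,122,.026));print("tub",W(338,455,.07),W(535,473,.07), "legs",W(236,34,0),W(466,2,0))
im=cv2.imread("pics/w1r.png")[:,:,::-1]
print("bar dark",blobs(im,(0,0,0),(180,255,50),60))
E
```

```text
cap [0.532 0.065 0.15 ] mat [0.672 0.01  0.005]
bar end [0.519 0.164 0.078] bar back [0.512 0.21  0.078]
lip [0.475 0.13  0.026] [0.573 0.147 0.026]
tub [ 0.486 -0.109  0.07 ] [ 0.65  -0.128  0.07 ] legs [0.416 0.209 0.   ] [0.585 0.229 0.   ]
bar dark [([220, 0, 23, 57, 609], [231.3, 25.9]), ([143, 14, 14, 13, 70], [150.7, 20.3]), ([319, 157, 50, 32, 1067], [344.1, 173.8]), ([0, 247, 512, 137, 30929], [279.3, 340.2]), ([135, 257, 13, 12, 60], [141.1, 263.0]), ([505, 310, 7, 25, 88], [509.1, 323.7]), ([110, 355, 21, 29, 268], [119.3, 370.8])]
```

Call:
move_arm(
  commands=[
    [[0.017,-0.003,0,0,0,0,0.065],[0,0,0.03,0,0,0,0.065],[0,0,0.03,0,0,0,0.065],[0,0,0.03,0,0,0,0.065],[0,0,0.026,0,0,0,0.065],[0,0,0,0,0,0,0.065],[0,0,0,0,0,0,0.03],[0,0,0,0,0,0,0.03],[0,0,0,0,0,0,0.03],[0,0,0,0,0,0,0.03]],
  ],
  squeeze=40,
)

```text
t: 2.33
eef_pos: [0.5329, 0.0654, 0.1167]
tool_rot: [0.001, 0.707, 0.707, 0.001]
contact_force: [-2.2, 0.6, 7.2]
gripper_width: 0.383
grasp_force: 39.9
```

Call:
move_arm(
  commands=[
    [[0,0,-0.02,0,0,0,0.03],[0,0,-0.02,0,0,0,0.03],[-0.011,0.028,0,0,0,0,0.03],[-0.011,0.028,0,0,0,0,0.03],[-0.011,0.028,0,0,0,0,0.03],[-0.011,0.028,0,0,0,0,0.03],[-0.011,0.028,0,0,0,0,0.03],[0,0,0.01,0,0,0,0.03],[0,0,0.01,0,0,0,0.03],[0,0,0,0,0,0,0.03]],
  ],
)

```text
t: 3.58
eef_pos: [0.6701, 0.0106, 0.1338]
tool_rot: [-0.001, 0.707, 0.707, -0.001]
contact_force: [0.4, -0.8, -1.6]
gripper_width: 0.382
grasp_force: 40.7
```

```bash
python3 - <<'E'
from h import *
np.set_printoptions(precision=3,suppress=True)
T=tool();a=imaging.read_camera("side");b=imaging.read_camera("wrist");np.save("T2.npy",T)
cv2.imwrite("pics/w2r.png",b[:,:,::-1])
c=np.hstack([a[:,100:400],b[:,100:400]])[:,:,::-1];cv2.imwrite("pics/c2.png",c)
E
```

```text
(no output)
```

View pics/c2.png

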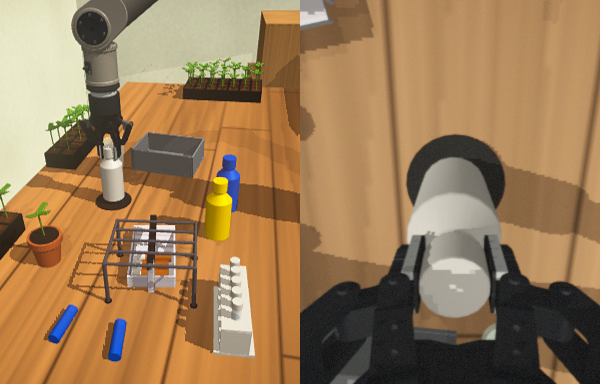

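The bottle hangs upright over the mat: side view (113,200) in the crop, with the mat ring visible all round it in the wrist view.

Call:
move_arm(
  commands=[
    [[0,0.002,0.007,0,0,0,0.03],[0,0,0.005,0,0,0,0.03],[0,0,0,0,0,0,0.03],[0,0,0,0,0,0,0.07],[0,0,0,0,0,0,0.07],[0,0,0,0,0,0,0.07],[0,0,0,0,0,0,0.07],[0,0,-0.02,0,0,0,0.07],[0,0,-0.03,0,0,0,0.07],[0,0,-0.03,0,0,0,0.07],[0,0,0,0,0,0,0.07]],
  ],
)

```text
t: 5.05
eef_pos: [0.6762, 0.0101, 0.2079]
tool_rot: [0.002, 0.707, 0.707, 0.003]
contact_force: [-0.3, 0.6, 0.0]
gripper_width: 0.817
grasp_force: 0.0
```

```bash
python3 - <<'E'
from h import *
np.set_printoptions(precision=3,suppress=True)
T=tool();b=imaging.read_camera("wrist");np.save("T3.npy",T);cv2.imwrite("pics/w3r.png",b[:,:,::-1])
a=imaging.read_camera("side");cv2.imwrite("pics/si3r.png",a[:,:,::-1])
print("white w",[(s,c,onz("wrist",c,.15,T)) for s,c in blobs(b,(0,0,150),(180,50,255),200)])
print("white side",blobs(a[100:230,150:280],(0,0,150),(180,50,255),100))
print("expected base/top",proj("side",(.672,.01,.155)),proj("side",(.672,.01,.005)))
E
```

```text
white w [([35, 0, 116, 57, 4059], [95.3, 26.3], array([0.578, 0.133, 0.15 ])), ([217, 143, 64, 91, 3636], [246.3, 191.4], array([0.67 , 0.024, 0.15 ])), ([501, 145, 11, 38, 222], [507.7, 168.7], array([0.861, 0.041, 0.15 ])), ([459, 232, 53, 148, 4262], [492.2, 304.8], array([ 0.882, -0.08 ,  0.15 ])), ([272, 286, 53, 63, 1543], [297.1, 312.4], array([ 0.713, -0.087,  0.15 ]))]
white side [([0, 0, 26, 25, 405], [9.4, 8.8]), ([50, 43, 24, 62, 978], [63.2, 73.0])]
expected base/top [208.578 151.189] [213.025 200.089]
```

Call:
move_arm(
  commands=[
    [[0.028,-0.0265,0,0,0,0,0.05],[0.028,-0.0265,0,0,0,0,0.05],[0.028,-0.0265,0,0,0,0,0.05],[0.028,-0.0265,0,0,0,0,0.05],[0.028,-0.0265,0,0,0,0,0.05],[0.028,-0.0265,0,0,0,0,0.05],[0,0,0.03,0,0,-9.5,0.05],[0,0,0,0,0,0,0.05],[0,0,0,0,0,0,0.05]],
  ],
)

```text
t: 6.28
eef_pos: [0.5154, 0.1774, 0.1735]
tool_rot: [-0.0, 0.648, 0.762, -0.0]
contact_force: [1.0, -0.3, -0.2]
gripper_width: 0.587
grasp_force: 0.0
```

```bash
python3 - <<'E'
from h import *
np.set_printoptions(precision=3,suppress=True)
T=tool();b=imaging.read_camera("wrist");np.save("T4.npy",T);cv2.imwrite("pics/w4.png",b[:,:,::-1]);print(T)
E
```

```text
[[-0.161  0.987 -0.     0.515]
 [ 0.987  0.161 -0.     0.177]
 [-0.    -0.    -1.     0.174]
 [ 0.     0.     0.     1.   ]]
```

View pics/w4.png

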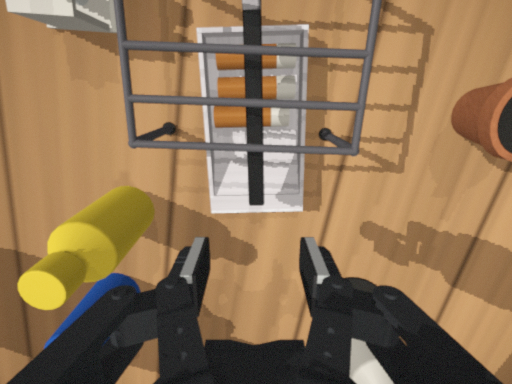

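The wrist view shows the bar running from its end at (256,204) to (252,20), and the roof's front wire from (132,143) to (356,151). The fingers straddle the bar's line.

```bash
python3 - <<'E'
from h import *
np.set_printoptions(precision=3,suppress=True)
T=np.load("T4.npy");W=lambda u,v,z:onz("wrist",(u,v),z,T)
e=W(256.5,204,.078);r=W(252,25,.078);print("bar",e,r,np.linalg.norm(e-r),np.degrees(np.arctan2(*(e-r)[1::-1])))
Ti=np.linalg.inv(T);print("in tool",(Ti@np.r_[e,1])[:3],(Ti@np.r_[r,1])[:3])
f=[W(132,143,.101),W(356,151,.101),W(376,0,.101),W(119,0,.101)];print("roof",f, np.degrees(np.arctan2(*(f[1]-f[0])[1::-1])))
print("lip",W(213,212,.028),W(302,209,.028))
E
```

```text
bar [0.519 0.167 0.078] [0.492 0.306 0.078] 0.1415599634474015 -79.3128914762781
in tool [-0.011  0.002  0.096] [ 0.131 -0.002  0.095]
roof [array([0.416, 0.21 , 0.101]), array([0.585, 0.231, 0.101]), array([0.57 , 0.329, 0.101]), array([0.406, 0.302, 0.101])] 7.150162094643007
lip [0.477 0.131 0.028] [0.572 0.15  0.028]
```

Call:
move_arm(
  commands=[
    [[0.002,0.001,0.03,0,0,-1.4,0.05],[0,0,0.03,0,0,0,0.05],[0,0,0.03,0,0,0,0.05],[0,0,0.03,0,0,0,0.05],[0,0,0.002,0,0,0,0.05],[0,0,0,0,0,0,0.05],[0,0,0,0,0,0,0.008],[0,0,0,0,0,0,0.008],[0,0,0,0,0,0,0.008],[0,0,0,0,0,0,0.008],[0,0,0,0,0,0,0.008]],
  ],
  squeeze=60,
)

```text
t: 7.7
eef_pos: [0.5164, 0.1804, 0.0525]
tool_rot: [0.0, 0.637, 0.771, 0.001]
contact_force: [-0.6, -2.1, 6.4]
gripper_width: 0.153
grasp_force: 59.6
```

Call:
move_arm(
  commands=[
    [[-0.003,0,0,0,0,0,0.008],[-0.006,0,0,0,0,0,0.008],[-0.009,0,0,0,0,0,0.008],[-0.012,0,0,0,0,0,0.008],[-0.014,0,0,0,0,0,0.008],[-0.014,0,0,0,0,0,0.008],[-0.014,0,0,0,0,0,0.008],[-0.014,0,0,0,0,0,0.008],[-0.014,0,0,0,0,0,0.008],[-0.014,0,0,0,0,0,0.008],[-0.013,0,0,0,0,0,0.008],[-0.012,0,0,0,0,0,0.008],[-0.009,0,0,0,0,0,0.008],[-0.006,0,0,0,0,0,0.008],[-0.004,0,0,0,0,0,0.008],[-0.002,0,0,0,0,0,0.008],[0,0,0,0,0,0,0.008],[0,0,0,0,0,0,0.008]],
  ],
)

```text
t: 9.95
eef_pos: [0.5469, 0.0255, 0.0525]
tool_rot: [0.0, 0.636, 0.772, 0.002]
contact_force: [-0.8, 5.6, 5.1]
gripper_width: 0.151
grasp_force: 60.7
```

Release, rise, and look from above the middle of the handle.

Call:
move_arm(
  commands=[
    [[0,0,0,0,0,0,0.05],[0,0,0,0,0,0,0.05],[0,0,0,0,0,0,0.05],[0,0,-0.02,0,0,0,0.05],[0,0,-0.04,0,0,0,0.05],[0.02,0,-0.04,0,0,0,0.05],[0.025,0,0,0,0,0,0.05],[0.02,0,0,0,0,0,0.05],[0,0,0,0,0,0,0.05],[0,0,0,0,0,0,0.05]],
  ],
)

```text
t: 11.2
eef_pos: [0.5337, 0.0856, 0.1511]
tool_rot: [0.0, 0.637, 0.771, -0.0]
contact_force: [-0.1, 0.4, 0.3]
gripper_width: 0.587
grasp_force: 0.0
```

```bash
python3 - <<'E'
from h import *
np.set_printoptions(precision=3,suppress=True)
T=tool();b=imaging.read_camera("wrist");np.save("T5.npy",T);a=imaging.read_camera("scene");cv2.imwrite("pics/sc5r.png",a[:,:,::-1]);cv2.imwrite("pics/w5r.png",b[:,:,::-1]);print(T)
cv2.imwrite("pics/c5.png",np.hstack([b[:,80:430],a[100:380,80:380].repeat(1,0) if 0 else cv2.copyMakeBorder(a[100:380,80:380],0,104,0,0,0)])[:,:,::-1])
E
```

```text
[[-0.188  0.982 -0.     0.534]
 [ 0.982  0.188 -0.001  0.086]
 [-0.001 -0.    -1.     0.151]
 [ 0.     0.     0.     1.   ]]
```

View pics/c5.png

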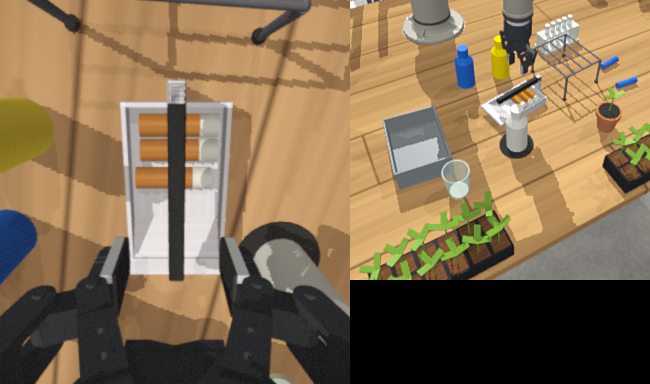

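The wrist crop shows the bar from (177,95) to (177,279), three vials lying in the tray at v≈125, 150 and 178, and the tray clear of the rack's front wire. The bottle is upright on the mat. Next I'll look closely at the tub in both fixed views.

```bash
python3 - <<'E'
from h import *
np.set_printoptions(precision=3,suppress=True)
T=np.load("T5.npy");W=lambda u,v,z:onz("wrist",(u,v),z,T);Ti=np.linalg.inv(T)
for n,u,v,z in[("front",257,279,.078),("rear",257,103,.078),("lipL",210,274,.026),("lipR",302,274,.026),("backL",201,103,.028),("backR",312,102,.028),("vialA",259,125,.026)]:
    p=W(u,v,z);print(n,p,(Ti@np.r_[p,1])[:3])
a=cv2.imread("pics/sc5r.png")[195:305,105:205];b=cv2.imread("pics/si3r.png")[125:185,220:320]
cv2.imwrite("pics/tub.png",np.vstack([cv2.resize(a,None,fx=3.3,fy=3.3,interpolation=2),cv2.resize(b,None,fx=3.3,fy=3.3,interpolation=2)]))
E
```

```text
front [0.55  0.013 0.078] [-0.074  0.002  0.073]
rear [0.521 0.161 0.078] [0.077 0.002 0.073]
lipL [ 0.505 -0.027  0.026] [-0.105 -0.049  0.125]
lipR [ 0.605 -0.008  0.026] [-0.105  0.052  0.125]
backL [0.473 0.15  0.028] [ 0.075 -0.048  0.123]
backR [0.57  0.17  0.028] [0.076 0.051 0.123]
vialA [0.527 0.141 0.026] [0.056 0.004 0.125]
```

View pics/tub.png

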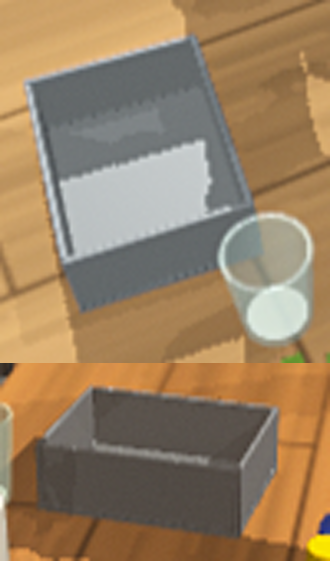

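```bash
python3 - <<'E'
from h import *
np.set_printoptions(precision=3,suppress=True)
sc=[onz("scene",(105+u/3.3,195+v/3.3),.07) for u,v in[(27,80),(193,37),(254,204),(66,264)]]
sd=[onz("side",(220+u/3.3,125+(v-363)/3.3),.07) for u,v in[(278,405),(242,462),(38,445),(92,388)]]
for a in(sc,sd):
    a=np.array(a);print(a[:,:2].tolist(),"c",a.mean(0),"sides",[np.linalg.norm(a[i]-a[i-1]) for i in range(4)],"ang",[np.degrees(np.arctan2(*(a[j]-a[i])[1::-1])) for i,j in((1,2),(0,3),(0,1),(3,2))])
T=np.load("T5.npy");print(np.linalg.inv(T)@np.r_[onz("wrist",(257,83),.078,T),1])
E
```

```text
[[0.4622388045600304, -0.3060524345153432], [0.48169627645631663, -0.16444138320572588], [0.6751889359460433, -0.18442845640902245], [0.6589956990331689, -0.32928058402327953]] c [ 0.57  -0.246  0.07 ] sides [np.float64(0.19812325066048356), np.float64(0.1429415372297704), np.float64(0.19452221562495442), np.float64(0.1457544503474714)] ang [np.float64(-5.897524840674883), np.float64(-6.732894049214583), np.float64(82.1765017790821), np.float64(83.62130301824835)]
[[0.45824525529872073, -0.3132857657809701], [0.4751483763074213, -0.1794820172787629], [0.6683945698469568, -0.18332278315102035], [0.6503361268709471, -0.3255528917935072]] c [ 0.563 -0.25   0.07 ] sides [np.float64(0.19248216884164887), np.float64(0.13486718879355605), np.float64(0.19328435735983682), np.float64(0.14337193298261489)] ang [np.float64(-1.1386030522892034), np.float64(-3.6540071068959), np.float64(82.80009414766552), np.float64(82.76407828895184)]
[0.09  0.002 0.073 1.   ]
```

The tub's rim corners in the scene crop are (27,80), (193,37), (254,204) and (66,264), which put the tub centre at about (0.567,-0.248) with yaw of about -7°. Next I'll grip the handle at its middle.

Call:
move_arm(
  commands=[
    [[0.008,0.002,0.02,0,0,0,0.05],[0,0,0.03,0,0,0,0.05],[0,0,0.03,0,0,0,0.05],[0,0,0.0195,0,0,0,0.05],[0,0,0,0,0,0,0.05],[0,0,0,0,0,0,0.008],[0,0,0,0,0,0,0.008],[0,0,0,0,0,0,0.008],[0,0,0,0,0,0,0.008],[0,0,0,0,0,0,0.008]],
  ],
  squeeze=100,
)

```text
t: 12.55
eef_pos: [0.5345, 0.0949, 0.0529]
tool_rot: [0.0, 0.637, 0.771, 0.0]
contact_force: [-2.4, -1.0, 5.9]
gripper_width: 0.144
grasp_force: 98.2
```

Call:
move_arm(
  commands=[
    [[0,0,-0.01,0,0,0,0.008],[0,0,-0.015,0,0,0,0.008],[0,0,-0.02,0,0,0,0.008],[0,0,-0.02,0,0,0,0.008],[0,0,-0.01,0,0,3,0.008],[0,0,0,0,0,5,0.008],[0,0,0,0,0,5,0.008],[0,0,0,0,0,4.7,0.008],[0,0,0,0,0,0,0.008],[0,0,0,0,0,0,0.008]],
  ],
)

```text
t: 13.8
eef_pos: [0.5341, 0.0952, 0.1272]
tool_rot: [0.0, 0.747, 0.665, 0.0]
contact_force: [0.7, -0.0, -5.2]
gripper_width: 0.143
grasp_force: 97.8
```

Call:
move_arm(
  commands=[
    [[-0.008,0.003,0,0,0,0,0.008],[-0.014,0.005,0,0,0,0,0.008],[-0.019,0.006,0,0,0,0,0.008],[-0.022,0.006,0,0,0,0,0.008],[-0.022,0.006,0,0,0,0,0.008],[-0.019,0.005,0,0,0,0,0.008],[-0.014,0.004,0,0,0,0,0.008],[-0.009,0.002,0,0,0,0,0.008],[0,0,0,0,0,0,0.008],[0,0,0,0,0,0,0.008]],
  ],
)

```text
t: 15.05
eef_pos: [0.5557, -0.0344, 0.1268]
tool_rot: [-0.0, 0.747, 0.664, 0.0]
contact_force: [0.2, 1.0, -5.2]
gripper_width: 0.144
grasp_force: 97.8
```

```bash
python3 - <<'E'
from h import *
np.set_printoptions(precision=3,suppress=True)
T=tool();print(T);np.save("T6.npy",T);a=imaging.read_camera("scene");b=imaging.read_camera("wrist");cv2.imwrite("pics/sc6r.png",a[:,:,::-1]);cv2.imwrite("pics/w6r.png",b[:,:,::-1])
A=cv2.resize(a[140:300,100:270],None,fx=2.8,fy=2.8,interpolation=2);B=cv2.resize(b,(320,240))
print(A.shape);cv2.imwrite("pics/c6.png",np.hstack([A,cv2.copyMakeBorder(B,0,A.shape[0]-240,0,0,0)])[:,:,::-1])
# predicted lip points from grip (tray frame -> tool): tray x=-tool x, y=tool y, z=-tool z ; grip at tool z -0.019, x 0
def tp(x,y,z): return (T@np.array([13e-3-x, y, .052-z,1]))[:3]
for p in[(.122,-.05,.028),(.122,.05,.028),(.111,0,.024)]:
    P=tp(*p);s=proj("scene",P);print(p,P,s,(s-[100,140])*2.8)
E
```

```text
[[ 0.117  0.993 -0.     0.556]
 [ 0.993 -0.117  0.001 -0.034]
 [ 0.001 -0.    -1.     0.127]
 [ 0.     0.     0.     1.   ]]
(448, 476, 3)
(0.122, -0.05, 0.028) [ 0.493 -0.137  0.103] [172.387 197.652] [202.684 161.424]
(0.122, 0.05, 0.028) [ 0.593 -0.149  0.103] [181.547 222.305] [228.331 230.453]
(0.111, 0, 0.024) [ 0.544 -0.132  0.099] [180.86  209.505] [226.408 194.613]
```

View pics/c6.png

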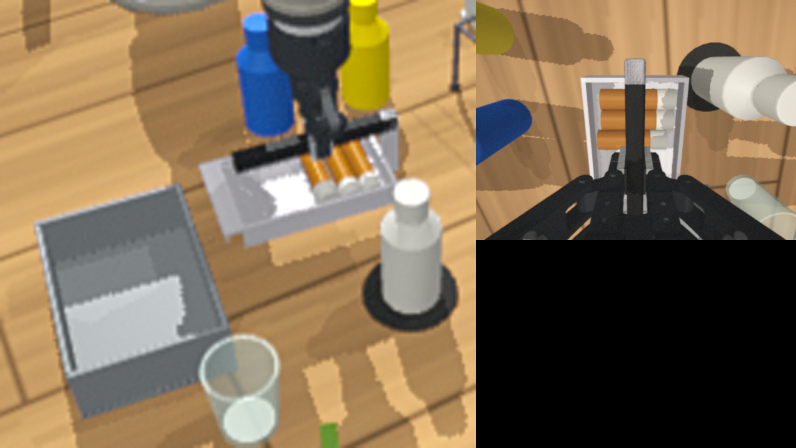

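The scene crop shows the lip corners at (202,163) and (225,234), matching the kinematic prediction. The tub's +y rim runs from (178,186) to (227,330), the beaker is clear at (240,380), and all three vials are in the tray.

Call:
move_arm(
  commands=[
    [[-0.008,0,0,0,0,0,0.008],[-0.012,0,0,0,0,0,0.008],[-0.012,0,0,0,0,0,0.008],[-0.008,0,0,0,0,0,0.008],[0,0,0.009,0,0,0,0.008],[0,0,0.005,0,0,0,0.008],[0,0,0,0,0,0,0.008],[0,0,0,0,0,0,0.008]],
  ],
)

```text
t: 16.15
eef_pos: [0.5525, -0.0729, 0.1138]
tool_rot: [0.0, 0.747, 0.665, 0.002]
contact_force: [-1.3, 3.7, 6.2]
gripper_width: 0.146
grasp_force: 100.1
```

```bash
python3 - <<'E'
from h import *
a=imaging.read_camera("scene");b=imaging.read_camera("side");T=tool()
cv2.imwrite("pics/sc7r.png",a[:,:,::-1]);cv2.imwrite("pics/si7r.png",b[:,:,::-1])
A=cv2.resize(a[180:280,120:220],(400,400),interpolation=2);B=cv2.resize(b[100:200,210:310],(400,400),interpolation=2)
cv2.imwrite("pics/c7.png",np.hstack([A,B])[:,:,::-1])
E
```

View pics/c7.png

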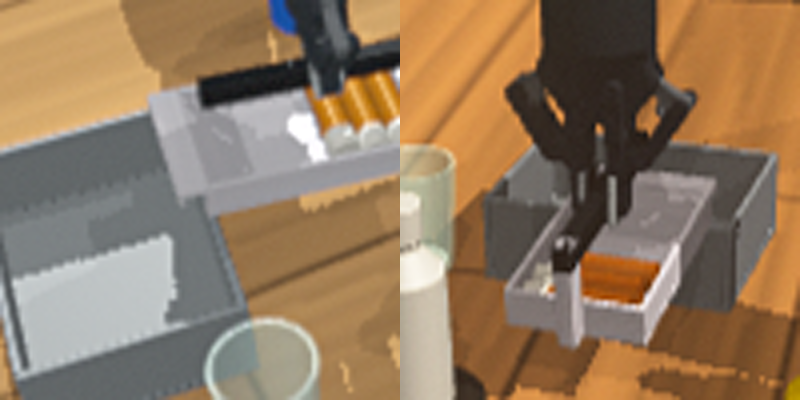

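```bash
python3 - <<'E'
from h import *
np.set_printoptions(precision=4,suppress=True)
T=tool();print(bot.get_obs()["contact_force"],T[:3,3])
print("lip -x corner",tri((157.5,204.2),(289.5,144.5)))
def tp(x,y,z): return (T@np.array([13e-3-x, y, .052-z,1]))[:3]
f=lambda n,P:((proj(n,P)-([120,180] if n=="scene" else [210,100]))*4+([0,0] if n=="scene" else [400,0]))
for p in[(.122,-.05,.028),(.122,.05,.028),(-.075,0,0),(-.066,-.05,.028),(-.066,.05,.028),(.095,0,.078)]:print(p,tp(*p),f("scene",tp(*p)),f("side",tp(*p)))
E
```

```text
[-0.863   4.4077  6.2125] [ 0.5525 -0.0729  0.1138]
lip -x corner (array([ 0.4903, -0.183 ,  0.0993]), np.float64(0.0063276806901261355))
(0.122, -0.05, 0.028) [ 0.4902 -0.1753  0.0895] [159.5042  99.1769] [713.0338 197.2367]
(0.122, 0.05, 0.028) [ 0.5895 -0.1869  0.0897] [193.1741 199.4865] [585.8533 181.2348]
(-0.075, 0, 0) [0.5629 0.0146 0.062 ] [443.9351  98.6527] [560.4125 347.0695]
(-0.066, -0.05, 0.028) [0.5121 0.0114 0.0898] [408.4445  31.06  ] [636.293  314.6322]
(-0.066, 0.05, 0.028) [ 0.6114 -0.0002  0.0901] [455.2269 122.6289] [493.5176 293.1936]
(0.095, 0, 0.078) [ 0.5429 -0.1544  0.1396] [204.097   87.4546] [637.6327 140.853 ]
```

```bash
python3 - <<'E'
from h import *
np.set_printoptions(precision=3,suppress=True)
o=bot.get_obs();print(o["torque"],o["contact_force"],o["joint_torque"],o["q"])
a=cv2.imread("pics/si7r.png");g=a[100:200,210:310].astype(int)
# tray right wall / lip corner in side view: print column profiles
for u in (275,280,285,288,291,294): print(u,[int(x) for x in a[130:185:2,u].mean(1)])
E
```

```text
[ 0.308  0.328 -0.194] [-0.863  4.408  6.213] [  2.399 -47.465   3.233 -20.846   0.671  -0.457   0.192] [ 0.025  0.427 -0.006  1.945  0.001  0.767 -0.098]
275 [44, 35, 38, 40, 67, 74, 82, 150, 131, 125, 123, 123, 120, 121, 120, 125, 158, 152, 168, 240, 188, 177, 180, 198, 144, 74, 70, 74]
280 [57, 118, 119, 100, 70, 70, 70, 149, 160, 135, 133, 123, 120, 119, 149, 136, 107, 102, 105, 101, 79, 62, 65, 71, 74, 72, 79, 77]
285 [124, 125, 129, 114, 73, 81, 80, 137, 156, 139, 160, 110, 96, 97, 97, 82, 66, 66, 76, 72, 72, 76, 75, 77, 77, 76, 77, 80]
288 [131, 133, 129, 139, 76, 78, 78, 108, 131, 95, 74, 75, 89, 95, 73, 74, 72, 75, 73, 74, 74, 73, 73, 74, 81, 80, 81, 79]
291 [133, 135, 120, 133, 75, 80, 79, 81, 80, 72, 74, 73, 75, 88, 75, 72, 74, 74, 73, 75, 78, 77, 75, 79, 78, 80, 84, 86]
294 [127, 129, 117, 118, 89, 80, 80, 80, 72, 73, 70, 119, 109, 56, 82, 108, 107, 107, 109, 109, 106, 115, 127, 85, 87, 89, 86, 83]
```

```bash
python3 - <<'E'
from h import *
np.set_printoptions(precision=1,suppress=True)
b=imaging.read_camera("wrist");cv2.imwrite("pics/w7r.png",b[:,:,::-1]);a=cv2.imread("pics/w6r.png")[:,:,::-1]
g=lambda i:cv2.cvtColor(np.ascontiguousarray(i),cv2.COLOR_RGB2GRAY)
A,B=g(a),g(b)
for n,(u0,u1,v0,v1) in dict(post=(240,270,90,125),rearL=(165,215,115,150),rearR=(300,345,110,150),front=(225,285,300,345)).items():
    t=A[v0:v1,u0:u1];r=cv2.matchTemplate(B[v0-25:v1+25,u0-25:u1+25],t,cv2.TM_CCOEFF_NORMED);_,m,_,l=cv2.minMaxLoc(r);print(n,np.array(l)-25,round(m,2))
I=np.eye(4)
for p in[(-.075,0,.078),(-.061,-.05,.028),(-.061,.05,.028),(.095,0,.078)]:print(p,proj("wrist",(13e-3-p[0],p[1],.053-p[2]),I))
m=cv2.inRange(a,(170,170,170),(255,255,255))
for n,i in(("w6",A),("w7",B)):
    print(n,"postcol",i[85:140:3,254].tolist(),"rearcolL",i[105:160:3,200].tolist())
E
```

```text
post [22  1] 0.31
rearL [3 6] 0.88
rearR [14  7] 0.68
front [0 0] 0.97
(-0.075, 0, 0.078) [254.8  80.6]
(-0.061, -0.05, 0.028) [166.4 110.7]
(-0.061, 0.05, 0.028) [343.  110.5]
(0.095, 0, 0.078) [254.9 395.8]
w6 postcol [166, 164, 166, 147, 184, 178, 175, 178, 177, 180, 178, 170, 178, 175, 167, 165, 158, 52, 46] rearcolL [160, 160, 160, 162, 162, 153, 150, 233, 232, 175, 166, 166, 152, 107, 119, 127, 137, 147, 149]
w7 postcol [170, 170, 170, 80, 69, 162, 152, 145, 142, 126, 120, 80, 85, 82, 77, 83, 49, 60, 53] rearcolL [163, 163, 165, 165, 164, 164, 166, 166, 162, 238, 240, 165, 122, 126, 140, 148, 150, 144, 141]
```

```bash
python3 - <<'E'
import cv2,numpy as np
r=lambda i:cv2.resize(i,(400,300),interpolation=2)
a,b,c,d=[cv2.imread(f"pics/{n}.png") for n in("w6r","w7r","si7r","sc7r")]
cv2.imwrite("pics/v10.png",np.vstack([np.hstack([r(a[60:260,120:390]),r(b[60:260,120:390])]),np.hstack([r(c[120:195,210:310]),r(d[190:265,140:240])])]))
E
```

```text
(no output)
```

View pics/v10.png

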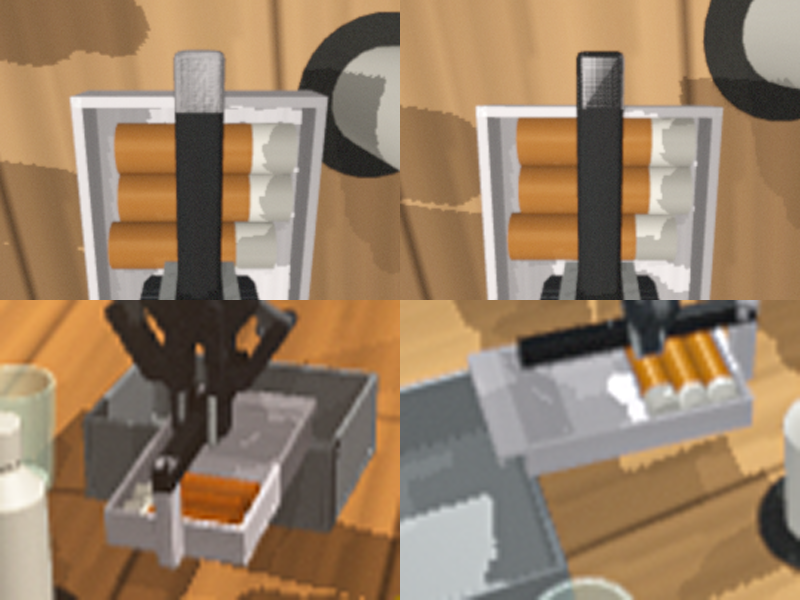

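The wrist crops show the rear rim 7 mm lower relative to the tool than before: the tray's front has tilted up about 5° in the grip, so something touched early. I'll probe by raising a little and reading the force.

Call:
move_arm(
  commands=[
    [[0,0,-0.003,0,0,0,0.008],[0,0,0,0,0,0,0.008],[0,0,0,0,0,0,0.008]],
  ],
)

```text
t: 16.68
eef_pos: [0.5508, -0.0751, 0.1154]
tool_rot: [-0.0, 0.748, 0.664, -0.0]
contact_force: [-0.2, 0.8, -3.8]
gripper_width: 0.146
grasp_force: 98.5
```

```bash
python3 - <<'E'
from h import *
np.set_printoptions(precision=3,suppress=True)
o=bot.get_obs();print(o["torque"],o["contact_force"],o["eef_pos"])
# pitch of tray via scene/side reprojection: grey/white tray corners; tub check: is rim line where expected?
for n in("scene","side"):
    for P in[(.482,-.167,.07),(.676,-.19,.07),(.5755,-.1735,.07),(.4766,-.167,.0)]:print(n,P,proj(n,P))
E
```

```text
[ 0.014 -0.019  0.001] [-0.248  0.775 -3.835] [ 0.551 -0.075  0.115]
scene (0.482, -0.167, 0.07) [162.683 206.585]
scene (0.676, -0.19, 0.07) [180.07  257.891]
scene (0.5755, -0.1735, 0.07) [172.125 229.189]
scene (0.4766, -0.167, 0.0) [165.534 221.117]
side (0.482, -0.167, 0.07) [290.453 156.636]
side (0.676, -0.19, 0.07) [229.736 148.775]
side (0.5755, -0.1735, 0.07) [260.16  153.398]
side (0.4766, -0.167, 0.0) [291.722 177.408]
```

```bash
cat >> h.py <<'E'
def pitch(im):
    """tray pitch in grip (deg, front up +) from rear rim width and row in wrist view"""
    h=cv2.cvtColor(im,cv2.COLOR_RGB2GRAY).astype(int)
    v=[next((v for v in range(95,170) if h[v,u]>205),0) for u in range(190,235,5)]
    v0=int(np.median(v));row=h[v0+1];us=[u for u in range(120,400) if row[u]>150];
    return v0,us[0],us[-1],[int(x) for x in row[150:200:3]],[int(x) for x in row[310:365:3]]
E
python3 - <<'E'
from h import *
np.set_printoptions(precision=3,suppress=True)
b=imaging.read_camera("wrist");cv2.imwrite("pics/w8r.png",b[:,:,::-1])
I=np.eye(4)
for n in("w6r","w7r","w8r"):
    im=cv2.imread(f"pics/{n}.png")[:,:,::-1];print(n,pitch(np.ascontiguousarray(im)))
for th in(-5,0,5):
    c,s=np.cos(np.radians(th)),np.sin(np.radians(th))
    for p in[(-.057,-.05,.028),(-.057,.05,.028),(-.057,0,.078),(-.075,0,.078)]:
        x,z=p[0]-.013,p[2]-.068;X=c*x-s*z;Z=s*x+c*z
        print(th,p,proj("wrist",(-X,p[1],-.0155-Z),I))
E
```

```text
w6r (125, 120, 399, [158, 162, 166, 161, 159, 160, 237, 238, 241, 232, 233, 232, 232, 232, 232, 232, 233], [182, 183, 181, 183, 184, 181, 182, 183, 181, 180, 159, 54, 114, 119, 117, 120, 120, 119, 120])
w7r (131, 139, 337, [164, 167, 170, 162, 160, 162, 163, 213, 245, 247, 238, 238, 239, 239, 237, 238, 238], [185, 184, 186, 184, 184, 183, 186, 184, 179, 177, 126, 130, 109, 47, 42, 46, 32, 34, 36])
w8r (131, 158, 337, [117, 123, 129, 165, 162, 158, 159, 241, 240, 237, 238, 238, 239, 238, 238, 238, 238], [187, 185, 186, 186, 186, 186, 186, 187, 189, 179, 127, 126, 128, 128, 123, 102, 50, 36, 39])
-5 (-0.057, -0.05, 0.028) [162.898 112.943]
-5 (-0.057, 0.05, 0.028) [346.552 112.744]
-5 (-0.057, 0, 0.078) [254.813 133.297]
-5 (-0.075, 0, 0.078) [254.798  83.341]
0 (-0.057, -0.05, 0.028) [166.829 118.049]
0 (-0.057, 0.05, 0.028) [342.602 117.863]
0 (-0.057, 0, 0.078) [254.793 128.409]
0 (-0.075, 0, 0.078) [254.773  80.585]
5 (-0.057, -0.05, 0.028) [170.381 123.706]
5 (-0.057, 0.05, 0.028) [339.036 123.531]
5 (-0.057, 0, 0.078) [254.775 125.227]
5 (-0.075, 0, 0.078) [254.751  79.927]
```

```bash
python3 - <<'E'
from h import *
np.set_printoptions(precision=3,suppress=True)
T=np.load("T1.npy");k=1/1.5625;W=lambda u,v,z:onz("wrist",(u*k,v*k),z,T)
print("base?",W(338,455,0),W(535,473,0),"rim",W(330,506,.07),W(545,515,.07))
im=cv2.imread("pics/w1r.png")
for u in(225,235,245,330,338):print(u,im[280:384:3,u].mean(1).astype(int).tolist())
P=lambda x,y,z:proj("wrist",(x,y,z),T)
print("pred rim/base at x=.56:",P(.56,-.172,.07),P(.56,-.172,0),P(.56,-.178,.07))
im=cv2.imread("pics/w3r.png");T3=np.load("T3.npy")
P=lambda x,y,z:proj("wrist",(x,y,z),T3);print("w3 pred",P(.66,-.182,.07),P(.66,-.182,0))
E
```

```text
base? [ 0.475 -0.165  0.   ] [ 0.676 -0.187  0.   ] rim [ 0.477 -0.162  0.07 ] [ 0.663 -0.172  0.07 ]
225 [103, 101, 99, 96, 91, 80, 79, 77, 79, 79, 79, 80, 84, 78, 83, 111, 113, 117, 115, 113, 41, 28, 31, 28, 30, 32, 34, 31, 30, 33, 29, 33, 35, 33, 29]
235 [98, 93, 90, 89, 75, 74, 74, 75, 76, 69, 72, 77, 71, 82, 79, 103, 110, 113, 116, 115, 98, 27, 28, 35, 35, 36, 32, 35, 34, 34, 34, 38, 29, 26, 29]
245 [98, 92, 99, 98, 77, 80, 74, 75, 72, 73, 70, 73, 81, 80, 79, 89, 111, 114, 113, 116, 117, 60, 31, 33, 36, 31, 31, 32, 31, 36, 30, 29, 33, 36, 36]
330 [117, 116, 116, 116, 115, 114, 114, 83, 82, 79, 81, 77, 81, 81, 81, 81, 79, 79, 105, 118, 119, 120, 116, 117, 95, 35, 30, 33, 27, 23, 33, 26, 28, 23, 30]
338 [19, 21, 29, 68, 109, 117, 118, 90, 92, 79, 82, 80, 78, 80, 78, 81, 82, 80, 91, 115, 103, 42, 36, 32, 33, 29, 31, 32, 27, 29, 33, 37, 31, 30, 30]
pred rim/base at x=.56: [272.831 329.602] [270.114 294.849] [272.743 333.078]
w3 pred [240.926 327.237] [242.718 290.303]
```

Call:
move_arm(
  commands=[
    [[0,0,0.002,0,0,0,0.008],[0,0,0,0,0,0,0.008]],
  ],
)

```text
t: 16.98
eef_pos: [0.5511, -0.0746, 0.1141]
tool_rot: [-0.0, 0.748, 0.664, 0.0]
contact_force: [-3.4, 3.0, 3.5]
gripper_width: 0.139
grasp_force: 99.7
```

Call:
move_arm(
  commands=[
    [[0,0,0.002,0,0,0,0.008],[0,0,0,0,0,0,0.008]],
  ],
)

```text
t: 17.23
eef_pos: [0.5515, -0.0739, 0.1126]
tool_rot: [-0.0, 0.747, 0.664, 0.001]
contact_force: [-3.1, 5.8, 7.6]
gripper_width: 0.142
grasp_force: 100.4
```

```bash
python3 - <<'E'
from h import *
np.set_printoptions(precision=3,suppress=True)
o=bot.get_obs();print(o["torque"],o["contact_force"],o["eef_pos"],o["joint_torque"])
b=imaging.read_camera("wrist");print(pitch(b)[:3]);cv2.imwrite("pics/w9r.png",b[:,:,::-1])
E
```

```text
[ 0.3    0.773 -0.222] [-3.131  5.774  7.55 ] [ 0.552 -0.074  0.113] [  2.659 -46.535   3.508 -21.419   0.724  -1.142   0.184]
(132, 154, 337)
```

The force and moment point to the tub wall at mid-width: the tray's full-height side walls reach forward to the lip, and their front ends caught the rim. I'll raise it, level the tray, back off 4 mm and lower again.

Call:
move_arm(
  commands=[
    [[0,0,-0.008,0,0,0,0.008],[0.004,0,0,0,3,0,0.008],[0,0,0,0,2.5,0,0.008],[-0.0005,0,0.006,0,0,0,0.008],[-0.0005,0,0.005,0,0,0,0.008],[0,0,0,0,0,0,0.008]],
  ],
)

```text
t: 18.02
eef_pos: [0.5506, -0.0712, 0.1077]
tool_rot: [-0.032, 0.747, 0.663, 0.035]
contact_force: [-0.4, 0.4, -4.1]
gripper_width: 0.144
grasp_force: 98.4
```

```bash
python3 - <<'E'
from h import *
np.set_printoptions(precision=3,suppress=True)
o=bot.get_obs();print(o["torque"],o["contact_force"],o["eef_pos"])
b=imaging.read_camera("wrist");print(pitch(b)[:3])
E
```

```text
[-0.222  0.03  -0.   ] [-0.42   0.407 -4.096] [ 0.551 -0.071  0.108]
(131, 120, 337)
```

Call:
move_arm(
  commands=[
    [[-0.0004,0,0.0035,0,0,0,0.008],[0,0,0,0,0,0,0.008]],
  ],
)

```text
t: 18.32
eef_pos: [0.5513, -0.0711, 0.1049]
tool_rot: [-0.032, 0.747, 0.663, 0.036]
contact_force: [0.5, 0.0, -4.2]
gripper_width: 0.14
grasp_force: 98.4
```

Call:
move_arm(
  commands=[
    [[-0.0003,0,0.0035,0,0,0,0.008],[0,0,0,0,0,0,0.008]],
  ],
)

```text
t: 18.58
eef_pos: [0.5513, -0.0711, 0.1015]
tool_rot: [-0.032, 0.747, 0.663, 0.036]
contact_force: [-0.1, 0.2, -4.9]
gripper_width: 0.144
grasp_force: 98.4
```

Call:
move_arm(
  commands=[
    [[-0.0002,0,0.002,0,0,0,0.008],[0,0,0,0,0,0,0.008]],
  ],
)

```text
t: 18.82
eef_pos: [0.5517, -0.0708, 0.1001]
tool_rot: [-0.032, 0.747, 0.663, 0.036]
contact_force: [-1.0, 2.0, 0.3]
gripper_width: 0.142
grasp_force: 99.3
```

Call:
move_arm(
  commands=[
    [[-0.0002,0,0.002,0,0,0,0.008],[0,0,0,0,0,0,0.008]],
  ],
)

```text
t: 19.08
eef_pos: [0.5517, -0.0701, 0.0984]
tool_rot: [-0.032, 0.747, 0.663, 0.036]
contact_force: [-3.4, 4.4, 5.8]
gripper_width: 0.139
grasp_force: 100.1
```

Contact came at the height expected for the lip on the rim (lip underside at about 0.072), so the tray is hooked. Next I'll tip it about the rim.

Call:
move_arm(
  commands=[
    [[-0.0016,0,-0.008,0,4,0,0.008],[-0.0016,0,-0.0075,0,4,0,0.008],[-0.0016,0,-0.0073,0,4,0,0.008],[-0.0016,0,-0.0073,0,4,0,0.008],[-0.0016,0,-0.0073,0,4,0,0.008],[0,0,0,0,0,0,0.008]],
  ],
  squeeze=120,
)

```text
t: 19.82
eef_pos: [0.5501, -0.088, 0.1323]
tool_rot: [-0.147, 0.73, 0.647, 0.166]
contact_force: [1.1, 3.4, -2.9]
gripper_width: 0.137
grasp_force: 117.5
```

```bash
cat > st.py <<'E'
from h import *
np.set_printoptions(precision=3,suppress=True)
T=tool();o=bot.get_obs();print(o["t"],o["contact_force"],T[:3,3],"pitch",np.degrees(np.arctan2(T[2,0],T[1,0])),"q",o["q"])
P=(T@[-.1057,0,.0185,1])[:3];print("pivot",P)
E
python3 st.py
```

```text
19.825 [ 1.13   3.423 -2.894] [ 0.55  -0.088  0.132] pitch 25.743290271447737 q [ 0.472  0.489 -0.226  1.886 -0.437  0.895  0.444]
pivot [ 0.54  -0.175  0.07 ]
```

Call:
move_arm(
  commands=[
    [[-0.0019,0,-0.0075,0,4,0,0.008],[-0.0019,0,-0.0075,0,4,0,0.008],[-0.0019,0,-0.0075,0,4,0,0.008],[-0.0019,0,-0.0075,0,4,0,0.008],[-0.0019,0,-0.0075,0,4,0,0.008],[-0.0019,0,-0.0075,0,4,0,0.008],[0,0,0,0,0,0,0.008]],
  ],
)

```text
t: 20.7
eef_pos: [0.5456, -0.1221, 0.1614]
tool_rot: [-0.279, 0.679, 0.602, 0.313]
contact_force: [0.7, 3.5, -1.3]
gripper_width: 0.136
grasp_force: 117.4
```

```bash
python3 st.py
```

```text
20.7 [ 0.689  3.51  -1.299] [ 0.546 -0.122  0.161] pitch 49.76584585237245 q [ 0.754  0.647 -0.318  1.77  -0.664  1.189  0.741]
pivot [ 0.539 -0.176  0.069]
```

Call:
move_arm(
  commands=[
    [[-0.0019,0,-0.0078,0,4,0,0.008],[-0.0019,0,-0.0078,0,4,0,0.008],[-0.0019,0,-0.0078,0,4,0,0.008],[-0.0019,0,-0.0078,0,4,0,0.008],[0,0,0,0,0,0,0.008],[0,0,0,0,0,0,0.008],[0,0,0,0,0,0,0.008],[0,0,0,0,0,0,0.008]],
  ],
)

```text
t: 21.7
eef_pos: [0.5419, -0.1519, 0.1731]
tool_rot: [-0.359, 0.629, 0.559, 0.404]
contact_force: [0.6, 0.9, -4.2]
gripper_width: 0.138
grasp_force: 117.7
```

```bash
cat >> st.py <<'E'
for n in("scene","side","wrist"):
    im=imaging.read_camera(n);cv2.imwrite(f"pics/{n}_{o['t']:.1f}.png",im[:,:,::-1])
    print(n,"orange",[(s,c,(onz(n,c,.015) if n!="wrist" else "")) for s,c in blobs(im,(5,170,120),(20,255,255),15) if n=="wrist" or 90<s[0]<420 and 110<s[1]<320])
E
python3 st.py
```

```text
21.7 [ 0.615  0.935 -4.196] [ 0.542 -0.152  0.173] pitch 65.53568932889476 q [ 0.876  0.795 -0.355  1.675 -0.746  1.396  0.839]
pivot [ 0.539 -0.179  0.069]
scene orange [([120, 230, 26, 19, 280], [132.1, 239.2], array([ 0.509, -0.278,  0.015]))]
side orange [([245, 112, 14, 3, 19], [252.5, 113.3], array([ 0.712, -0.658,  0.015])), ([288, 150, 7, 7, 29], [290.6, 152.3], array([ 0.502, -0.312,  0.015])), ([303, 166, 7, 8, 22], [305.7, 170.0], array([ 0.438, -0.194,  0.015])), ([184, 174, 17, 20, 103], [194.9, 184.8], array([ 0.745, -0.046,  0.015])), ([223, 177, 8, 14, 39], [225.5, 182.3], array([ 0.66 , -0.076,  0.015])), ([233, 177, 8, 7, 25], [237.4, 180.0], array([ 0.629, -0.096,  0.015])), ([175, 180, 11, 10, 35], [180.6, 184.7], array([ 0.786, -0.039,  0.015])), ([166, 186, 8, 6, 19], [169.5, 188.4], array([ 0.81 , -0.013,  0.015])), ([220, 222, 63, 8, 311], [249.6, 225.5], array([0.54 , 0.122, 0.015])), ([286, 225, 7, 5, 31], [289.4, 227.1], array([0.443, 0.111, 0.015])), ([220, 231, 73, 10, 455], [256.9, 235.5], array([0.514, 0.159, 0.015])), ([210, 241, 8, 8, 39], [213.8, 245.3], array([0.604, 0.215, 0.015])), ([221, 242, 72, 10, 506], [257.2, 246.6], array([0.504, 0.2  , 0.015])), ([207, 253, 86, 13, 646], [250.9, 259.2], array([0.508, 0.246, 0.015])), ([296, 287, 5, 17, 35], [297.6, 294.5], array([0.393, 0.332, 0.015])), ([302, 297, 6, 9, 20], [304.6, 301.3], array([0.378, 0.347, 0.015]))]
wrist orange []
```

```bash
python3 - <<'E'
from h import *
for n in("w8r","wrist_21.7"):
    im=np.ascontiguousarray(cv2.imread(f"pics/{n}.png")[:,:,::-1]);print(n,[s for s,c in blobs(im,(5,170,120),(20,255,255),40)],[s for s,c in blobs(im,(3,150,60),(20,255,255),150)])
for n in("sc7r","scene_21.7"):
    im=np.ascontiguousarray(cv2.imread(f"pics/{n}.png")[:,:,::-1]);
    print(n,[(s,c) for s,c in blobs(im,(3,175,70),(20,255,255),15) if 90<s[0]<280 and 150<s[1]<300])
    m=cv2.inRange(cv2.cvtColor(im,cv2.COLOR_RGB2HSV),(3,165,70),(20,255,255))[222:262,112:172]
    print("\n".join("".join("#" if x else "." for x in r) for r in m[::1]) if "21" in n else "")
E
```

```text
w8r [[199, 139, 40, 10, 319], [270, 139, 19, 11, 184], [270, 152, 19, 34, 463], [199, 154, 40, 28, 987], [194, 186, 45, 28, 950], [269, 187, 19, 29, 288], [194, 218, 46, 13, 450], [269, 218, 9, 13, 62]] [[193, 139, 47, 93, 3801], [269, 138, 20, 93, 1456]]
wrist_21.7 [] [[0, 0, 59, 63, 2011], [308, 14, 24, 37, 391], [309, 93, 37, 32, 469]]
sc7r [([215, 197, 7, 12, 26], [217.8, 202.6]), ([208, 198, 10, 13, 70], [212.7, 204.0]), ([203, 202, 8, 10, 43], [206.4, 206.7]), ([198, 205, 5, 7, 19], [200.1, 207.7])]

scene_21.7 [([120, 230, 26, 19, 268], [132.2, 239.1])]
............................................................
............................................................
............................................................
............................................................
............................................................
............................................................
............................................................
............................................................
.........................#####...............
[... 1206 characters left out ...]
.............................
............................................................
............................................................
............................................................
............................................................
............................................................
............................................................
............................................................
............................................................
............................................................
............................................................
............................................................
```

All three vials lie side by side in the tub (scene pixels about 120–146, 230–248), and none remain in the tray. Next I'll tip it back.

Call:
move_arm(
  commands=[
    [[0.0014,0,0.0088,0,-5,0,0.008],[0.0014,0,0.0088,0,-5,0,0.008],[0.0014,0,0.009,0,-5,0,0.008],[0.0014,0,0.009,0,-5,0,0.008],[0.0014,0,0.009,0,-5,0,0.008],[0.0014,0,0.009,0,-5,0,0.008],[0.0014,0,0.009,0,-5,0,0.008],[0.0014,0,0.009,0,-5,0,0.008],[0.0014,0,0.009,0,-5,0,0.008],[0.0014,0,0.009,0,-5,0,0.008],[0,0,0,0,0,0,0.008]],
  ],
)

```text
t: 23.22
eef_pos: [0.5505, -0.0791, 0.1197]
tool_rot: [-0.09, 0.739, 0.66, 0.101]
contact_force: [2.9, 9.7, 2.3]
gripper_width: 0.146
grasp_force: 118.0
```

```bash
python3 - <<'E'
from h import *
T=tool();o=bot.get_obs();print(o["contact_force"],T[:3,3],np.degrees(np.arctan2(T[2,0],T[1,0])),(T@[-.1057,0,.0185,1])[:3])
E
```

```text
[2.88237569 9.6642278  2.28804574] [ 0.55049685 -0.07908087  0.11968015] 15.69086797229173 [ 0.53959551 -0.17529995  0.0734439 ]
```

Call:
move_arm(
  commands=[
    [[0.0035,0,-0.01,0,0,0,0.008],[0.0045,0,-0.016,0,0,0,0.008],[0.004,0,-0.016,0,-3,0,0.008],[0.003,0,-0.016,0,-4,0,0.008],[0.01,0,0,0,-3,0,0.008],[0.02,-0.006,-0.002,0,0,0,0.008],[0.025,-0.008,-0.0025,0,0,0,0.008],[0.025,-0.008,-0.0025,0,0,0,0.008],[0.02,-0.006,-0.002,0,0,0,0.008],[0.01,0,0,0,0,0,0.008],[0,0,0,0,0,0,0.008],[0,0,0,0,0,0,0.008]],
  ],
)

```text
t: 24.72
eef_pos: [0.5353, 0.0259, 0.1988]
tool_rot: [-0.032, 0.748, 0.662, 0.036]
contact_force: [-0.3, 0.5, -3.8]
gripper_width: 0.139
grasp_force: 117.8
```

```bash
python3 - <<'E'
from h import *
np.set_printoptions(precision=3,suppress=True)
T=tool();o=bot.get_obs();print(o["contact_force"],T,np.degrees(np.arctan2(T[2,0],T[1,0])))
b=imaging.read_camera("wrist");print(pitch(b)[:3],[s for s,c in blobs(b,(5,170,120),(20,255,255),60)])
a=imaging.read_camera("scene");print([(s,c) for s,c in blobs(a,(3,165,70),(20,255,255),15) if 90<s[0]<280 and 150<s[1]<300])
im=b;h=cv2.cvtColor(im,cv2.COLOR_RGB2GRAY)
for v in (128,131,134,137,140,145):print(v,h[v,150:200:3].tolist(),h[v,310:365:3].tolist())
E
```

```text
[-0.256  0.542 -3.805] [[ 0.12   0.993  0.011  0.535]
 [ 0.988 -0.12   0.094  0.026]
 [ 0.095 -0.    -0.995  0.199]
 [ 0.     0.     0.     1.   ]] 5.49544795666437
(132, 171, 369) []
[([120, 230, 26, 19, 283], [132.1, 239.1])]
128 [104, 80, 92, 116, 119, 117, 113, 112, 108, 107, 104, 102, 107, 111, 108, 108, 107] [138, 105, 148, 170, 172, 169, 166, 165, 165, 166, 161, 157, 154, 158, 165, 165, 165, 162, 163]
131 [110, 84, 85, 114, 118, 120, 114, 140, 164, 161, 164, 167, 166, 166, 166, 168, 171] [144, 144, 144, 147, 148, 148, 148, 159, 164, 170, 164, 158, 154, 156, 167, 165, 165, 164, 163]
134 [111, 91, 77, 107, 118, 120, 117, 190, 239, 227, 224, 224, 224, 225, 224, 224, 223] [175, 173, 175, 174, 174, 174, 174, 177, 172, 170, 164, 159, 154, 156, 164, 168, 165, 165, 164]
137 [111, 93, 75, 99, 119, 119, 120, 177, 232, 226, 224, 222, 223, 224, 223, 222, 224] [172, 172, 172, 173, 168, 168, 169, 177, 169, 169, 166, 159, 155, 157, 163, 167, 166, 165, 165]
140 [116, 98, 77, 94, 117, 119, 116, 161, 222, 219, 112, 108, 114, 154, 156, 158, 156] [151, 156, 161, 154, 107, 101, 104, 168, 172, 169, 165, 159, 157, 156, 165, 168, 166, 164, 158]
145 [117, 110, 82, 86, 115, 118, 121, 148, 222, 221, 110, 109, 114, 155, 156, 158, 157] [204, 208, 207, 208, 114, 96, 108, 169, 170, 130, 124, 121, 113, 140, 75, 36, 40, 44, 42]
```

Call:
move_arm(
  commands=[
    [[-0.0029,0,0.03,0,0,0,0.008],[-0.0029,0,0.03,0,0,0,0.008],[-0.0029,0,0.03,0,0,0,0.008],[-0.0029,0,0.03,0,0,0,0.008],[-0.0015,0,0.015,0,0.5,0,0.008],[-0.0005,0,0.005,0,0.5,0,0.008],[-0.0003,0,0.003,0,0,0,0.008],[0,0,0,0,0,0,0.008]],
  ],
)

```text
t: 25.82
eef_pos: [0.5357, 0.0274, 0.0559]
tool_rot: [-0.037, 0.747, 0.663, 0.043]
contact_force: [0.6, 0.4, -3.5]
gripper_width: 0.135
grasp_force: 117.7
```

Call:
move_arm(
  commands=[
    [[-0.0002,0,0.002,0,0,0,0.008],[-0.0001,0,0.0015,0,0,0,0.008],[0,0,0,0,0,0,0.008]],
  ],
)

```text
t: 26.2
eef_pos: [0.536, 0.0285, 0.053]
tool_rot: [-0.037, 0.746, 0.663, 0.043]
contact_force: [-2.1, 2.4, 7.3]
gripper_width: 0.138
grasp_force: 119.5
```

Call:
move_arm(
  commands=[
    [[0,0,0,0,0,0,0.06],[0,0,0,0,0,0,0.06],[0,0,0,0,0,0,0.06],[0,0,-0.02,0,0,0,0.06],[0.003,0,-0.03,0,0,0,0.06],[0.003,0,-0.03,0,0,0,0.06],[0.003,0,-0.03,0,-6.5,0,0.06],[0,0,-0.03,0,0,0,0.06],[0,0,0,0,0,0,0.06],[0,0,0,0,0,0,0.06]],
  ],
)

```text
t: 27.45
eef_pos: [0.5342, 0.0238, 0.1913]
tool_rot: [-0.0, 0.748, 0.664, -0.0]
contact_force: [0.7, -0.5, 0.1]
gripper_width: 0.704
grasp_force: 0.0
```

```bash
python3 - <<'E'
from h import *
np.set_printoptions(precision=3,suppress=True)
T=tool();b=imaging.read_camera("wrist");a=imaging.read_camera("scene");s=imaging.read_camera("side")
for n,i in(("wE",b),("scE",a),("siE",s)):cv2.imwrite(f"pics/{n}.png",i[:,:,::-1])
print(T[:3,3],np.degrees(np.arctan2(T[2,0],T[1,0])))
print("dark bar",[(q,c) for q,c in blobs(b,(0,0,0),(180,255,50),150)]);print("white",[(q,c,onz("wrist",c,.03,T)) for q,c in blobs(b,(0,0,185),(180,45,255),300)])
print("scene orange",[(q,c) for q,c in blobs(a,(3,165,70),(20,255,255),15) if 90<q[0]<280 and 150<q[1]<300])
print("bottle side",[(q,c) for q,c in blobs(np.ascontiguousarray(s[100:230,180:260]),(0,0,150),(180,50,255),100)],"exp axis",proj("side",(.672,.01,.155)),proj("side",(.672,.01,.005)))
E
```

```text
[0.534 0.024 0.191] -0.013541640100006688
dark bar [([249, 111, 14, 150, 1267], [255.2, 182.7]), ([3, 240, 509, 144, 31557], [277.5, 338.3])]
white [([207, 90, 55, 34, 531], [241.3, 106.5], array([0.529, 0.095, 0.03 ])), ([263, 109, 34, 151, 4363], [278.2, 183.3], array([0.559, 0.009, 0.03 ])), ([214, 130, 35, 130, 1843], [239.0, 209.0], array([ 0.511, -0.017,  0.03 ])), ([209, 146, 8, 78, 310], [212.6, 184.1], array([0.486, 0.016, 0.03 ])), ([348, 148, 130, 74, 4179], [406.7, 186.2], array([ 0.701, -0.012,  0.03 ]))]
scene orange [([120, 230, 26, 19, 283], [132.2, 239.1])]
bottle side [([0, 0, 28, 8, 133], [13.2, 2.1]), ([20, 43, 24, 62, 972], [33.2, 73.2]), ([66, 95, 14, 25, 189], [74.3, 107.2])] exp axis [208.578 151.189] [213.025 200.089]
```

```bash
python3 - <<'E'
from h import *
np.set_printoptions(precision=3,suppress=True)
T=tool();W=lambda u,v,z:onz("wrist",(u,v),z,T)
f,r=W(255,260.5,.078),W(255,111,.078);print("bar",f,r,np.linalg.norm(f-r),"(152)")
h=cv2.imread("pics/wE.png");g=cv2.cvtColor(h,cv2.COLOR_BGR2GRAY)
print(g[112:124,195:320:4].tolist()[::3]);print(g[90:130:2,225].tolist(),g[240:275:2,270].tolist())
print("pred rear rim",[proj("wrist",x) if 0 else proj("wrist",x,T) for x in(W(255,111,.078)-[.05,0,.05],W(255,111,.078)+[.05,0,-.05])])
E
```

```text
bar [ 0.524 -0.056  0.078] [0.542 0.092 0.078] 0.1490830649283948 (152)
[[110, 115, 112, 185, 203, 180, 182, 181, 182, 181, 183, 199, 183, 164, 48, 44, 42, 96, 183, 169, 172, 168, 188, 164, 164, 164, 135, 167, 129, 127, 95, 95], [112, 113, 113, 141, 189, 158, 162, 163, 160, 162, 168, 216, 216, 198, 48, 47, 43, 133, 218, 212, 216, 218, 218, 211, 212, 202, 131, 164, 127, 125, 96, 95], [109, 114, 113, 136, 158, 156, 163, 165, 161, 162, 161, 181, 216, 196, 47, 42, 49, 138, 217, 214, 217, 218, 216, 216, 213, 211, 135, 163, 126, 127, 100, 89], [111, 112, 114, 133, 162, 150, 161, 165, 162, 162, 157, 160, 183, 197, 52, 47, 44, 138, 217, 216, 217, 218, 217, 215, 214, 209, 143, 159, 127, 125, 99, 91]]
[162, 162, 163, 162, 163, 161, 163, 162, 157, 217, 228, 180, 160, 161, 160, 159, 160, 163, 174, 177] [229, 223, 190, 226, 228, 228, 229, 231, 233, 230, 126, 116, 121, 124, 124, 124, 126, 123]
pred rear rim [array([207.126, 114.021]), array([303.588, 101.899])]
```

```bash
python3 -c "
from station import bot
print(bot.hand_in())"
```

```text
the job is handed in; nothing more can be done
None
```

The job is handed in, with no verdict returned: by my last images all three vials are in the tub, the empty tray stands let go on the bench clear of the rack and tub, and the bottle is upright on the mat.

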